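Sort cleaned wooden parts into their sample trays

ROBOT

A 6-joint arm with a two-finger parallel gripper is mounted at the origin on the work surface. World frame = base frame: x ahead of the robot, y to its left, z up, the work surface at z = 0. Lengths are in mm, angles in rad, forces in N, time in s.
With the tool pointing down it reaches from about 325 to 775 mm from the base axis. Payload 5.5 kg.
Tool frame: the origin (TCP) lies on the centre line of the jaws, within the pads' length; the fingertips stand 17 mm ahead of it and the grasp point (between the pads) lies 2 mm behind it; z points along the fingers, y is the direction in which the jaws open and shut (so a half turn about z gives the same grasp; the last joint's range is limited). The gripper opens to 85 mm and grips with 20 to 120 N. Pads are 22 mm wide; open, the fingers measure 114 mm over their backs; the gripper's body (76 mm by 85 mm) begins 54 mm behind the grasp point. The pads swing forward as they close: fully open they stand 13 mm farther back than shut.
Start: joints at [1.147, 0.091, 1.231, -0, 1.82, -0.057], TCP at [215.183, 560.101, 248.275] pointing down, gripper open.
Joint ranges: [-2.87, 2.87], [-0.86, 2.18], [0.17, 2.46], [-1.51, 4.65], [0.06, 2.69], [-2.65, 2.65]. Speed limits (rad/s): [2.57, 2.57, 3.01, 3.14, 3.14, 3.14].

INTERFACE

Orientations are given as a rotation vector (axis times angle).
In Python, from workcell import robot, viewer gives the robot as it stands.
- The arm moves only by the tool play_rows, never from a script. Its argument "plan" is a list of rows, each an object of numbers: "tx", "ty", "tz": the shift along the world's x, y, z in cm; "twist": the turn about the world's z in rad. A call has 1 to 20 rows; each row is the pose to reach, as a shift and turn from the pose commanded when the call began; what a row does not reach only later rows make up. A row lasts 1/8 s, in which the tool goes at most 62.5 mm and 10.7 degrees, less where a joint would pass 70% of its speed; a pose out of reach is approached as far as the arm can. A call with a gripper value outside its range is refused whole. "grip" is the opening, from 0 (shut) to 1 (fully open), set as the call begins (left out, the last holds). The fingers move at their own pace and stop on an object; "squeeze" is the grip in N (left out, the last holds). Time passes only in rows, so rows that repeat a pose let the fingers close. It gives the time, the measured TCP pose, the force and the opening at its end, in the units of the state.
- robot.sense(): the state, without advancing time (a new reading comes with each control period).
- viewer.snapshot(name): name is "scene" or "top" or "wrist"; returns a dict with "color" (384x512x3 uint8, blue, green, red), "z_map" (384x512 float32, mm along the optical axis (not along the pixel's ray), 0 where there is no reading), "intrinsics" (3x3 intrinsics, pixels), "dist" ([k1, k2, p1, p2, k3] as OpenCV has them; the pictures are not rectified), "pose" (4x4, takes a point from camera to world coordinates); the wrist camera has in their place "tool_from_camera" (4x4, takes a point from camera to tool coordinates, whose origin is the TCP and whose axes are the flange's). Camera axes: x right, y down, z forward; pixel columns grow to the right and rows downward; lengths in mm; the calibration is good to about 2 mm. A picture is of the moment at which its call begins: read the wrist's pose just before it.
- robot.finish_job(): hands the job in, once; it reports no verdict.
The state is a dict: "t": time; "qpos": joint angles; "dq": joint speeds; "joint_efforts": joint torques, N m; "tool_pos": TCP position; "ee_rot": TCP orientation; "force": force on the tool from outside, world axes, zero at the start; "wrist_torque": the same for the moment, N m; "grip_width": opening from 0.0 (shut) to 1.0 (fully open).
Only numpy, scipy, OpenCV 4.12 (cv2) and the standard library are available. Lean on these libraries where they do the work, as an engineer would, in place of code of your own. Each camera call takes 0.05 s, during which the arm holds its last target.

TASK

Sort the five loose wooden parts on the counter: stand each one upright on the floor of the tray whose fixed sample shows the same kind - the two bobbins in the bobbin tray, the two drawer knobs in the knob tray and the square furniture foot in the foot tray. Leave the little amber jar of wax standing where it is among them.

Things in the scene. Friction and masses are not known exactly. Their poses are not given: they have to be found in the camera images.
- bobbin_a: Loose bobbin, plain brown wood, upright, 64 mm tall: 38 mm dia. flange at each end (heights 0-14 and 50-64 mm), 22 mm waist, dark bore mark on top; about 60 g. The two bobbins are alike. Origin: centre of underside, z up its axis. Grip from above across the top flange.
- bobbin_b: Loose bobbin, plain brown wood, upright, 64 mm tall: 38 mm dia. flange at each end (heights 0-14 and 50-64 mm), 22 mm waist, dark bore mark on top; about 60 g. The two bobbins are alike. Origin: centre of underside, z up its axis. Grip from above across the top flange.
- knob_a: Loose drawer knob, plain brown wood, mushroom shape, 44 mm tall on a 34 mm dia. base: 20 mm neck, cap 46 mm dia. (straight sides at heights 20-36 mm, domed above); about 50 g. The two knobs are alike. Origin: centre of underside, z up its axis. Grip from above across the cap.
- knob_b: Loose drawer knob, plain brown wood, mushroom shape, 44 mm tall on a 34 mm dia. base: 20 mm neck, cap 46 mm dia. (straight sides at heights 20-36 mm, domed above); about 50 g. The two knobs are alike. Origin: centre of underside, z up its axis. Grip from above across the cap.
- foot: Loose square furniture foot in plain mid-brown wood, standing on its mounting plate: plate 50 by 50 by 8 mm, above it a square block 34 by 34 mm up to height 62 mm; about 90 g. Origin: centre of its underside; z up; x and y along the sides of the square. It can be gripped from above across two facing sides of the block.
- tray_bobbins: Fixed dark wooden tray, 106 (x) by 160 (y) by 15 mm high, walls 5, floor 5 mm above the table. Origin: centre of underside. Pale ledge on its +x side (x 53 to 111 mm, 15 high) with a fixed sample lying along y, centred at x 84, up to 50 mm above the table: a bobbin with its two flanges, 64 long. Holds two parts, 37 mm either way from centre along y.
- tray_knobs: Fixed dark wooden tray, 106 (x) by 160 (y) by 15 mm high, walls 5, floor 5 mm above the table. Origin: centre of underside. Pale ledge on its +x side (x 53 to 111 mm, 15 high) with a fixed sample lying along y, centred at x 84, up to 50 mm above the table: a mushroom-shaped drawer knob, 44 long. Holds two parts, 37 mm either way from centre along y.
- tray_feet: Fixed dark wooden tray, 106 (x) by 160 (y) by 15 mm high, walls 5, floor 5 mm above the table. Origin: centre of underside. Pale ledge on its +x side (x 53 to 111 mm, 15 high) with a fixed sample lying along y, centred at x 84, up to 50 mm above the table: a square foot with its plate, 62 long. Holds two parts, 37 mm either way from centre along y.
- jar: Amber glass jar with steel cap, not to be moved: 54 mm dia., 58 mm tall, loose. Origin: centre of underside. Also on the table, unlisted: a flat tin (56 mm dia., 22 high, at x 0.545 y 0.13 m), a cork block (45 by 60 by 25 mm high, at x 0.545 y -0.13 m), a brush near x 0.27 y -0.23 m; tall goods only beyond x 0.77 or |y| 0.5 m.
Mind the look-alikes: they are no part of the job. What is shaped like the foot but blue is not meant.

How it is judged:
By the outcome, as a careful person would: the job done as asked, in the order asked, and still so for the second after the job is handed in, with the robot touching nothing.
It also fails if it takes over 106 s, if anything falls off the work surface, if the arm or the gripper's body presses on something with over 40 N, if the wrist force passes 120 N, or if a joint passes its speed limit or range.

## Working session

There is one attempt and no reset: what is moved stays moved. The work goes in short steps, Python scripts to look and compute and a tool call to move; the robot and the scene stay as the last step left them, time stands still between calls to the robot, and variables do not carry over. Pictures are saved under pics/ and viewed, and the job is handed in when it is done.

Besides the shell and the picture viewer there is one more tool, called after "Call:" as name(argument=value, ...), one argument or row to a line, values as JSON. play_rows: Moves the arm, as the interface text tells. Its arguments: {"type":"object","properties":{"plan":{"type":"array","items":{"type":"object","properties":{"tx":{"type":"number"},"ty":{"type":"number"},"tz":{"type":"number"},"twist":{"type":"number"}}}},"grip":{"type":"number"},"squeeze":{"type":"number"}},"required":["plan"]}

```bash
ls; mkdir -p pics; python3 - <<'E'
from workcell import robot, viewer
import cv2,numpy as np
s=robot.sense();print(s)
for n in("scene","top","wrist"):
    d=viewer.snapshot(n);np.savez(f"pics/{n}0.npz",**d);cv2.imwrite(f"pics/{n}0.png",d["color"])
    print(n,d["intrinsics"].tolist(),d["dist"],(d["pose"] if "pose" in d else d["tool_from_camera"]).round(3).tolist())
E
```

```text
pics
{'t': 0.0, 'qpos': array([ 1.14729786e+00,  9.18667264e-02,  1.23192194e+00,  1.14696288e-05,
        1.81979688e+00, -5.66876578e-02]), 'dq': array([ 0.0005395 ,  0.00119289,  0.00073448,  0.00025122, -0.00089685,
        0.00139011]), 'joint_efforts': array([-3.06873835e-04, -4.58746004e+01, -4.18010080e+01, -2.21380155e-04,
        1.19348976e-02,  2.51964678e-06]), 'tool_pos': array([215.06935252, 559.85330519, 247.12576802]), 'ee_rot': array([-5.72867249e-01, -3.08842567e+00,  3.03600980e-03]), 'force': array([-0.14236385,  0.80369551, -0.13232207]), 'wrist_torque': array([0.00331746, 0.05035982, 0.0136407 ]), 'grip_width': 1.0028414580527898}
scene [[465.9524301975191, 0.0, 256.0023452158291], [0.0, 465.9524301975191, 194.8093361382419], [0.0, 0.0, 1.0]] [-0.1733882  0.         0.         0.         0.       ] [[0.844, 0.349, -0.408, 1003.234], [0.537, -0.562, 0.629, -697.924], [-0.01, -0.75, -0.662, 789.559], [0.0, 0.0, 0.0, 1.0]]
top [[414.9608308660673, 0.0, 257.68066801371407], [0.0, 414.9608308660673, 197.7459400102897], [0.0, 0.0, 1.0]] [-0.03446777  0.          0.          0.          0.        ] [[0.006, -0.992, 0.129, 409.108], [-1.0, -0.006, 0.001, -1.406], [-0.0, -0.129, -0.992, 921.348], [0.0, 0.0, 0.0, 1.0]]
wrist [[308.0805863157988, 0.0, 255.04290586697982], [0.0, 308.0805863157988, 189.9792381859739], [0.0, 0.0, 1.0]] [0.00049071 0.         0.         0.         0.        ] [[-0.0, -0.946, -0.324, 83.256], [1.0, 0.0, -0.002, -0.606], [0.002, -0.324, 0.946, -125.283], [0.0, 0.0, 0.0, 1.0]]
```

View pics/top0.png

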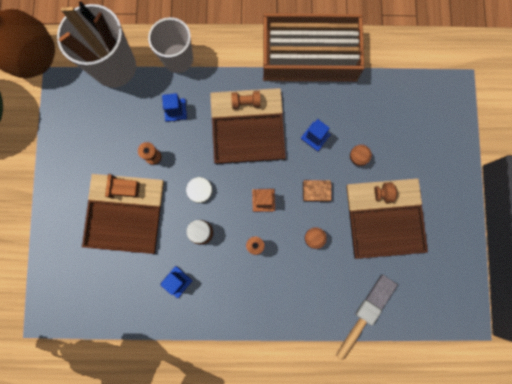

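View pics/scene0.png

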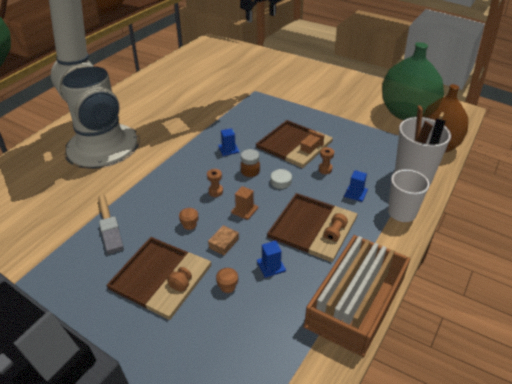

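The top view has image up = +x and left = +y. The foot tray is at (123,215), the bobbin tray at (248,130) and the knob tray at (387,220). The bobbins are at (149,153) and (256,246), the knobs at (361,155) and (316,238), and the foot at (263,200). The jar is one of the two white-capped items near (199,232).

```bash
cat > h.py <<'E'
import numpy as np,cv2
def cloud(d,T=None):
    T=d["pose"] if T is None else T
    z=d["z_map"];h,w=z.shape
    v,u=np.mgrid[:h,:w]
    p=cv2.undistortPoints(np.stack([u,v],-1).reshape(-1,1,2).astype(np.float64),d["intrinsics"],d["dist"]).reshape(h,w,2)
    c=np.dstack([p[...,0]*z,p[...,1]*z,z])
    P=c@T[:3,:3].T+T[:3,3]
    P[z<=0]=np.nan
    return P
E
python3 - <<'E'
from h import *
for n in("top","scene"):
    d=dict(np.load(f"pics/{n}0.npz"));P=cloud(d)
    ok=(P[...,0]>200)&(P[...,0]<760)&(abs(P[...,1])<480)
    g=ok&(abs(P[...,2])<6);print(n,"ground",np.nanmedian(P[g][:,2]))
    m=(ok&(P[...,2]>15+5)).astype(np.uint8)
    k,l,st,c=cv2.connectedComponentsWithStats(m)
    for i in range(1,k):
        if st[i,4]<25: continue
        q=P[l==i];zt=np.percentile(q[:,2],95);t=q[q[:,2]>zt-5]
        r=cv2.minAreaRect(t[:,:2].astype(np.float32))
        print(c[i].round(),st[i,4],"zt",zt.round(1),"mean",t[:,:2].mean(0).round(1),"mid",((t.max(0)+t.min(0))/2)[:2].round(1),"rect",np.round(r[0],1),np.round(r[1],1),round(r[2]),d["color"][l==i].mean(0).round())
E
```

```text
top ground 0.5994415517848211
[245. 100.] 369 zt 44.4 mean [747.  30.] mid [747.   28.9] rect [746.9  28.7] [23.4 62.3] 2 [ 55.  88. 138.]
[171. 104.] 336 zt 63.8 mean [729.7 191. ] mid [729.7 191.3] rect [730.5 190.8] [35.  31.6] 7 [136.  63.  34.]
[317. 131.] 335 zt 63.8 mean [ 671.5 -130.2] mid [ 671.5 -130.1] rect [ 671.6 -130.1] [34.  33.4] 53 [143.  64.  36.]
[147. 151.] 260 zt 66.6 mean [622.2 236.6] mid [621.7 237. ] rect [622.  236.1] [36.  34.3] 45 [ 59.  88. 140.]
[360. 154.] 373 zt 43.9 mean [ 622.7 -225.1] mid [ 623.9 -226. ] rect [ 623.7 -226. ] [37.7 40.7] 88 [ 62.  90. 142.]
[121. 187.] 606 zt 51.2 mean [548.1 319.5] mid [549.6 319.9] rect [549.5 319.9] [ 9.  50.3] 86 [ 57.  93. 149.]
[198. 189.] 444 zt 24.3 mean [544.9 129.6] mid [545.2 130.5] rect [545.1 130.3] [53.7 53.1] 3 [219. 221. 221.]
[317. 190.] 548 zt 27.2 mean [ 545.2 -130.5] mid [ 545.1 -129.5] rect [ 545.2 -129.6] [42.7 59.6] 0 [ 82. 118. 168.]
[387. 192.] 371 zt 47.7 mean [ 540.1 -286. ] mid [ 540.  -278.9] rect [ 542.8 -280.8] [36.1 30.2] 72 [ 53.  82. 129.]
[263. 197.] 286 zt 64.0 mean [523.9 -12.9] m
[... 1675 characters left out ...]

[188. 216.] 295 zt 45.4 mean [ 441.8 -125.8] mid [ 441.4 -123.7] rect [ 441.3 -126.1] [37.2 36.7] 33 [ 55.  82. 120.]
[334. 225.] 323 zt 45.1 mean [747.8  27.3] mid [746.8  27.6] rect [747.1  27.6] [26.  67.8] 1 [ 50.  78. 115.]
[223. 237.] 429 zt 28.6 mean [ 545.9 -131.1] mid [ 545.6 -129.6] rect [ 545.6 -129.6] [62.1 46.6] 90 [ 76. 107. 145.]
[271. 254.] 452 zt 64.6 mean [ 671.  -132.7] mid [ 669.5 -131.6] rect [ 670.9 -131.8] [34.8 36.8] 51 [114.  56.  28.]
[179. 279.] 404 zt 48.9 mean [ 541.2 -288.7] mid [ 539.3 -289.4] rect [ 539.8 -289.8] [31.7 20.5] 5 [ 47.  75. 112.]
[227. 278.] 406 zt 44.8 mean [ 623.9 -226.8] mid [ 624.1 -228.4] rect [ 623.2 -227.3] [38.1 38.9] 23 [ 56.  83. 124.]
```

```bash
python3 - <<'E'
from h import *
d=dict(np.load("pics/top0.npz"));P=cloud(d);c=d["color"].astype(int)
h=cv2.cvtColor(d["color"],cv2.COLOR_BGR2HSV)
dark=(c[...,2]<115)&(c[...,2]>c[...,0]+15)&(P[...,0]<730)&(abs(P[...,1])<420)&(P[...,2]<20)
pale=(c[...,2]>140)&(c[...,0]>90)&(c[...,2]>c[...,0]+25)&(P[...,0]<790)&(abs(P[...,1])<420)&(P[...,2]<20)&(P[...,2]>8)
for nm,m in(("dark",dark),("pale",pale)):
    k,l,st,ce=cv2.connectedComponentsWithStats(m.astype(np.uint8))
    for i in range(1,k):
        if st[i,4]<200: continue
        q=P[l==i];r=cv2.minAreaRect(q[:,:2].astype(np.float32))
        print(nm,ce[i].round(),st[i,4],np.round(r[0],1),np.round(r[1],1),round(r[2],1),np.percentile(q[:,2],[5,50,95]).round(1))
E
```

```text
dark [248. 138.] 3201 [666.8  20.9] [110.1 161.3] 4.1 [ 2.1  5.2 15. ]
dark [121. 227.] 3396 [465.1 300.8] [160.8 109.8] 85.3 [ 2.4  5.2 15.2]
dark [388. 232.] 3432 [ 456.  -287.5] [106.2 161.2] 4.7 [ 2.   4.9 15. ]
dark [124. 368.] 657 [159.1 296.4] [ 34.7 171.7] 0.1 [-2.7 -0.3  2.7]
dark [189. 369.] 208 [159.3 145.1] [72.2 20.5] 61.3 [-2.9 -0.1  2.4]
pale [244. 104.] 1081 [745.5  28.2] [ 58.3 160.1] 4.1 [12.2 14.8 17.5]
pale [126. 190.] 1121 [545.2 294.7] [161.5  58.9] 85.3 [12.2 14.9 17.6]
pale [383. 194.] 1432 [ 537.9 -280.1] [ 58.6 160.7] 5.0 [11.9 14.5 17.3]
pale [352. 338.] 247 [ 228.2 -201.3] [14.9 96.7] 55.2 [13.9 17.3 19.6]
```

The top view reproduces the tin and cork positions to under 1 mm, so I'll use it. First I move above the far bobbin at (622,237), with the jaws along x.

Call:
play_rows(
  plan=[
    {"tx": 40.7,"ty": -32.3,"tz": -9,"twist": -1.204},
    {"tx": 40.7,"ty": -32.3,"tz": -9,"twist": -1.204},
    {"tx": 40.7,"ty": -32.3,"tz": -9,"twist": -1.204},
    {"tx": 40.7,"ty": -32.3,"tz": -9,"twist": -1.204},
    {"tx": 40.7,"ty": -32.3,"tz": -9,"twist": -1.204},
    {"tx": 40.7,"ty": -32.3,"tz": -9,"twist": -1.204},
    {"tx": 40.7,"ty": -32.3,"tz": -9,"twist": -1.204},
    {"tx": 40.7,"ty": -32.3,"tz": -9,"twist": -1.204},
    {"tx": 40.7,"ty": -32.3,"tz": -9,"twist": -1.204},
    {"tx": 40.7,"ty": -32.3,"tz": -9,"twist": -1.204},
    {"tx": 40.7,"ty": -32.3,"tz": -9,"twist": -1.204},
    {"tx": 40.7,"ty": -32.3,"tz": -9,"twist": -1.204},
    {"tx": 40.7,"ty": -32.3,"tz": -9,"twist": -1.204},
  ],
  grip=1,
)

```text
t: 1.78
tool_pos: [621.6, 238.3, 159.0]
ee_rot: [2.219, 2.223, 0.002]
force: [-0.4, -0.4, -0.4]
grip_width: 0.999
```

```bash
cat > w.py <<'E'
import sys
from h import *
from workcell import robot, viewer
from scipy.spatial.transform import Rotation as R
s=robot.sense();T=np.eye(4);T[:3,:3]=R.from_rotvec(s["ee_rot"]).as_matrix();T[:3,3]=s["tool_pos"]
print(s["t"],s["tool_pos"].round(1),s["ee_rot"].round(3),s["qpos"].round(2),s["force"].round(1),"jaw",np.degrees(np.arctan2(T[1,1],T[0,1])).round(1),s["grip_width"])
d=viewer.snapshot("wrist");cv2.imwrite(f"pics/{sys.argv[1]}.png",d["color"])
P=cloud(d,T@d["tool_from_camera"])
m=((P[...,2]>20)&(P[...,2]<75)&(np.hypot(P[...,0]-T[0,3],P[...,1]-T[1,3])<200)).astype(np.uint8)
k,l,st,c=cv2.connectedComponentsWithStats(m)
for i in range(1,k):
    if st[i,4]<100: continue
    q=P[l==i];zt=np.percentile(q[:,2],95);t=q[q[:,2]>zt-5];r=cv2.minAreaRect(t[:,:2].astype(np.float32))
    print(c[i].round(),st[i,4],"zt",zt.round(1),np.round(r[0],1),np.round(r[1],1),round(r[2]))
E
python3 w.py w1
```

```text
1.775 [621.6 238.3 159. ] [2.219e+00 2.223e+00 2.000e-03] [0.31 0.27 1.19 0.   1.68 0.31] [-0.4 -0.4 -0.4] jaw 0.1 0.9989788878331882
[490.  79.] 3752 zt 71.7 [787.2 324.5] [ 7.7 54.8] 16
[162. 117.] 4221 zt 50.1 [549.7 320.2] [ 8.  50.3] 85
[256. 197.] 1936 zt 64.7 [622.4 237.3] [37.  37.2] 2
[383. 239.] 2581 zt 62.4 [732.5 191.4] [34.  34.5] 7
[185. 284.] 1559 zt 22.8 [552.  128.1] [56.  41.8] 79
[ 84. 290.] 1925 zt 58.8 [460.8 137.1] [20.  31.4] 31
```

Call:
play_rows(
  plan=[
    {"tx": 0.05,"ty": 0,"tz": -5},
    {"tx": 0.05,"ty": 0,"tz": -8},
    {"tx": 0.05,"ty": 0,"tz": -10.2},
    {"tx": 0.05,"ty": 0,"tz": -10.2},
    {"tx": 0.05,"ty": 0,"tz": -10.2},
  ],
  grip=1,
)

```text
schema error: expected keys tx, ty, tz, twist
```

Call:
play_rows(
  plan=[
    {"tz": 0},
    {"tz": 0},
    {"tz": 0},
    {"tz": 0},
    {"tz": 0},
    {"tz": 0},
    {"tz": 0},
    {"tz": 0},
  ],
  grip=0,
  squeeze=40,
)

```text
schema error: expected keys tx, ty, tz, twist
```

Call:
play_rows(
  plan=[
    {"tx": 0.05,"ty": 0,"tz": -5,"twist": 0},
    {"tx": 0.05,"ty": 0,"tz": -8,"twist": 0},
    {"tx": 0.05,"ty": 0,"tz": -10.2,"twist": 0},
    {"tx": 0.05,"ty": 0,"tz": -10.2,"twist": 0},
    {"tx": 0.05,"ty": 0,"tz": -10.2,"twist": 0},
  ],
  grip=1,
)

```text
t: 2.45
tool_pos: [623.5, 237.5, 58.2]
ee_rot: [2.22, 2.221, 0.004]
force: [0.4, 0.9, 0.2]
grip_width: 0.999
```

Call:
play_rows(
  plan=[
    {"tx": 0,"ty": 0,"tz": 0,"twist": 0},
    {"tx": 0,"ty": 0,"tz": 0,"twist": 0},
    {"tx": 0,"ty": 0,"tz": 0,"twist": 0},
    {"tx": 0,"ty": 0,"tz": 0,"twist": 0},
    {"tx": 0,"ty": 0,"tz": 0,"twist": 0},
    {"tx": 0,"ty": 0,"tz": 0,"twist": 0},
    {"tx": 0,"ty": 0,"tz": 0,"twist": 0},
    {"tx": 0,"ty": 0,"tz": 0,"twist": 0},
  ],
  grip=0,
  squeeze=40,
)

```text
t: 3.45
tool_pos: [622.9, 237.2, 57.2]
ee_rot: [2.221, 2.221, 0.002]
force: [-1.7, 0.2, 5.6]
grip_width: 0.424
```

Call:
play_rows(
  plan=[
    {"tx": 0,"ty": 0,"tz": 4,"twist": 0},
    {"tx": 0,"ty": 0,"tz": 8,"twist": 0},
    {"tx": 0.5,"ty": -2,"tz": 9,"twist": 0},
    {"tx": 1.5,"ty": -7,"tz": 9,"twist": 0},
    {"tx": 2.8,"ty": -12,"tz": 9,"twist": 0},
    {"tx": 3.8,"ty": -17,"tz": 9,"twist": 0},
    {"tx": 3.85,"ty": -17.8,"tz": 9,"twist": 0},
    {"tx": 3.85,"ty": -17.8,"tz": 9,"twist": 0},
    {"tx": 3.85,"ty": -17.8,"tz": 6,"twist": 0},
    {"tx": 3.85,"ty": -17.8,"tz": 3,"twist": 0},
    {"tx": 3.85,"ty": -17.8,"tz": 1.4,"twist": 0},
    {"tx": 3.85,"ty": -17.8,"tz": 0.8,"twist": 0},
    {"tx": 3.85,"ty": -17.8,"tz": 0.55,"twist": 0},
    {"tx": 3.85,"ty": -17.8,"tz": 0.55,"twist": 0},
    {"tx": 3.85,"ty": -17.8,"tz": 0.55,"twist": 0},
  ],
)

```text
t: 5.32
tool_pos: [661.7, 59.1, 63.0]
ee_rot: [2.221, 2.221, 0.002]
force: [0.2, -0.8, 0.0]
grip_width: 0.422
```

```bash
python3 w.py w2
```

```text
5.325 [661.7  59.1  63. ] [2.221e+00 2.221e+00 2.000e-03] [0.04 0.3  1.32 0.   1.52 0.04] [ 0.2 -0.8  0. ] jaw -0.0 0.42233279639861526
[407.   7.] 1140 zt 50.0 [728.2 173. ] [22.1  2.1] 0
[ 40. 108.] 7799 zt 22.8 [550.6 128. ] [55.3 46.2] 75
[255. 260.] 8498 zt 71.1 [660.2  61.9] [40.7 55.2] 60
[401. 261.] 3930 zt 43.2 [748.3  33.5] [26.8 54.1] 4
[ 32. 337.] 3829 zt 62.2 [530.9  -5. ] [22.3 19.9] 0
[490. 348.] 2356 zt 55.2 [805.7 -16.5] [13.8  7. ] 63
```

View pics/w2.png

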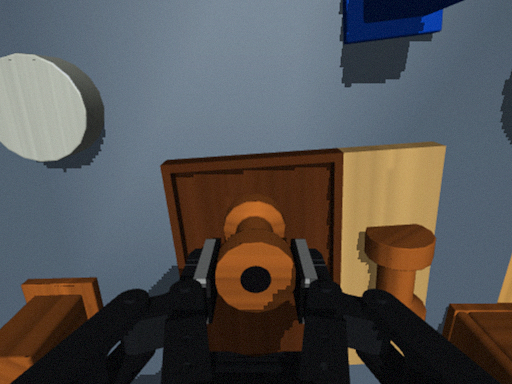

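The bobbin is held upright at (255,280), in the +y half of the bobbin tray. I'll lower it slightly and release it.

Call:
play_rows(
  plan=[
    {"tx": 0,"ty": 0,"tz": -0.1,"twist": 0},
    {"tx": 0,"ty": 0,"tz": -0.1,"twist": 0},
  ],
)

```text
t: 5.62
tool_pos: [661.6, 59.1, 62.2]
ee_rot: [2.221, 2.221, 0.002]
force: [-1.7, -1.0, 5.6]
grip_width: 0.426
```

Call:
play_rows(
  plan=[
    {"tx": 0,"ty": 0,"tz": 0,"twist": 0},
    {"tx": 0,"ty": 0,"tz": 0,"twist": 0},
    {"tx": 0,"ty": 0,"tz": 0,"twist": 0},
    {"tx": 0,"ty": 0,"tz": 0,"twist": 0},
    {"tx": 0,"ty": 0,"tz": 1,"twist": 0},
    {"tx": 0,"ty": 0,"tz": 5,"twist": 0},
    {"tx": 0,"ty": 0,"tz": 10,"twist": 0},
    {"tx": -6,"ty": -1,"tz": 10,"twist": 0},
    {"tx": -12,"ty": -2.5,"tz": 10,"twist": 0},
    {"tx": -18,"ty": -4,"tz": 10,"twist": 0},
    {"tx": -23.7,"ty": -5.4,"tz": 10,"twist": 0},
    {"tx": -23.7,"ty": -5.4,"tz": 10,"twist": 0},
    {"tx": -23.7,"ty": -5.4,"tz": 10,"twist": 0},
  ],
  grip=1,
)

```text
t: 7.25
tool_pos: [424.8, 5.1, 162.1]
ee_rot: [2.22, 2.22, 0.003]
force: [0.4, 0.1, -0.5]
grip_width: 1.0
```

```bash
python3 w.py w3
```

```text
7.25 [424.8   5.1 162.1] [2.22  2.22  0.003] [-0.07 -0.4   1.82  0.    1.71 -0.07] [ 0.4  0.1 -0.5] jaw -0.0 1.0000305395784532
[293.  33.] 4471 zt 58.6 [452.1 119.8] [40.3 47.3] 89
[409.  30.] 3828 zt 22.6 [545.1 124.7] [55.3 46.4] 0
[253. 195.] 1887 zt 64.8 [423.4   4.8] [37.1 37.2] 75
[372. 209.] 2744 zt 62.4 [524.7 -12.8] [34.3 34.3] 1
[270. 304.] 1733 zt 43.3 [ 440.1 -123.8] [40.  40.4] 60
[351. 320.] 204 zt 25.6 [ 524.9 -145.8] [12.2 35.2] 20
```

View pics/w3.png

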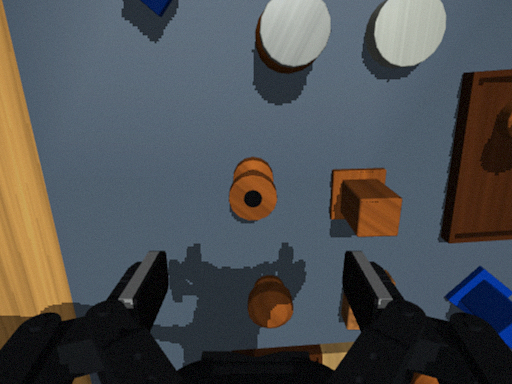

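The second bobbin is under the gripper at (253,195), measured at (423.4, 4.8).

Call:
play_rows(
  plan=[
    {"tx": -0.08,"ty": 0,"tz": -5,"twist": 0},
    {"tx": -0.08,"ty": 0,"tz": -8.5,"twist": 0},
    {"tx": -0.08,"ty": 0,"tz": -10.4,"twist": 0},
    {"tx": -0.08,"ty": 0,"tz": -10.4,"twist": 0},
    {"tx": -0.08,"ty": 0,"tz": -10.4,"twist": 0},
  ],
  grip=1,
)

```text
t: 7.92
tool_pos: [424.6, 5.1, 58.4]
ee_rot: [2.22, 2.221, 0.002]
force: [0.3, 0.2, -0.1]
grip_width: 1.004
```

Call:
play_rows(
  plan=[
    {"tx": 0,"ty": 0,"tz": 0,"twist": 0},
    {"tx": 0,"ty": 0,"tz": 0,"twist": 0},
    {"tx": 0,"ty": 0,"tz": 0,"twist": 0},
    {"tx": 0,"ty": 0,"tz": 0,"twist": 0},
    {"tx": 0,"ty": 0,"tz": 0,"twist": 0},
    {"tx": 0,"ty": 0,"tz": 0,"twist": 0},
    {"tx": 0,"ty": 0,"tz": 0,"twist": 0},
    {"tx": 0,"ty": 0,"tz": 0,"twist": 0},
  ],
  grip=0,
  squeeze=40,
)

```text
t: 8.93
tool_pos: [423.7, 5.1, 57.7]
ee_rot: [2.221, 2.221, 0.001]
force: [-2.4, 1.1, 5.3]
grip_width: 0.427
```

Call:
play_rows(
  plan=[
    {"tx": 0,"ty": 0,"tz": 5,"twist": 0},
    {"tx": 0,"ty": 0,"tz": 10,"twist": 0},
    {"tx": 3,"ty": 0,"tz": 11,"twist": 0},
    {"tx": 8,"ty": -0.5,"tz": 11,"twist": 0},
    {"tx": 14,"ty": -1,"tz": 11,"twist": 0},
    {"tx": 20,"ty": -1.5,"tz": 11,"twist": 0},
    {"tx": 23.5,"ty": -2,"tz": 11,"twist": 0},
    {"tx": 24.3,"ty": -2,"tz": 10,"twist": 0},
    {"tx": 24.3,"ty": -2,"tz": 9,"twist": 0},
    {"tx": 24.3,"ty": -2,"tz": 6,"twist": 0},
    {"tx": 24.3,"ty": -2,"tz": 3,"twist": 0},
    {"tx": 24.3,"ty": -2,"tz": 1.4,"twist": 0},
    {"tx": 24.3,"ty": -2,"tz": 0.8,"twist": 0},
    {"tx": 24.3,"ty": -2,"tz": 0.55,"twist": 0},
    {"tx": 24.3,"ty": -2,"tz": 0.45,"twist": 0},
    {"tx": 24.3,"ty": -2,"tz": 0.45,"twist": 0},
  ],
)

```text
t: 10.92
tool_pos: [666.9, -14.9, 62.8]
ee_rot: [2.22, 2.22, 0.002]
force: [-1.3, 0.0, 1.8]
grip_width: 0.426
```

```bash
python3 w.py w4
```

```text
10.925 [666.9 -14.9  62.8] [2.22e+00 2.22e+00 2.00e-03] [-0.07  0.31  1.31  0.    1.52 -0.07] [-1.3  0.   1.8] jaw 0.0 0.426031364845567
[11.  4.] 208 zt 22.9 [552.  103.9] [14.5  3.9] 4
[240. 107.] 7907 zt 69.8 [661.1  58.7] [37.2 37.3] 48
[408. 163.] 7906 zt 43.4 [748.4  27.5] [27.2 64.3] 4
[ 21. 239.] 3426 zt 55.6 [541.6 -14.4] [ 2.9 31. ] 1
[255. 261.] 8253 zt 71.0 [669.3 -12.4] [55.2 40.5] 30
[490. 306.] 6414 zt 57.5 [805.2 -70.8] [46.9  3.5] 90
```

View pics/w4.png

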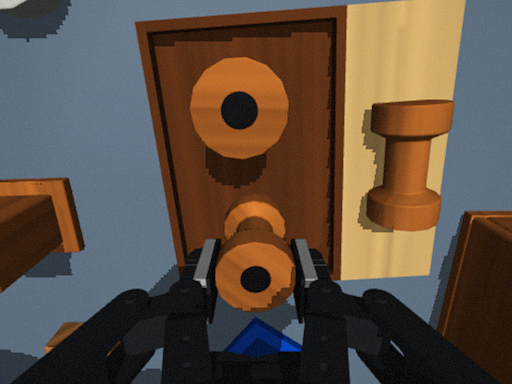

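The first bobbin stands upright in the tray at (240,107). The second is touching the floor at (255,280), so I'll release it and go to the near knob.

Call:
play_rows(
  plan=[
    {"tx": 0,"ty": 0,"tz": 0,"twist": 0},
    {"tx": 0,"ty": 0,"tz": 0,"twist": 0},
    {"tx": 0,"ty": 0,"tz": 0,"twist": 0},
    {"tx": 0,"ty": 0,"tz": 0,"twist": 0},
    {"tx": 0,"ty": 0,"tz": 1,"twist": 0},
    {"tx": 0,"ty": 0,"tz": 5,"twist": 0},
    {"tx": 0,"ty": 0,"tz": 9,"twist": 0},
    {"tx": -5,"ty": -2,"tz": 9,"twist": 0},
    {"tx": -10,"ty": -5,"tz": 9,"twist": 0},
    {"tx": -15.5,"ty": -8,"tz": 9,"twist": 0},
    {"tx": -21,"ty": -10.5,"tz": 9,"twist": 0},
    {"tx": -22.65,"ty": -10.9,"tz": 9,"twist": 0},
    {"tx": -22.65,"ty": -10.9,"tz": 9,"twist": 0},
    {"tx": -22.65,"ty": -10.9,"tz": 9,"twist": 0},
  ],
  grip=1,
)

```text
t: 12.72
tool_pos: [440.6, -123.8, 151.9]
ee_rot: [2.22, 2.221, 0.001]
force: [0.5, -0.4, 0.1]
grip_width: 0.997
```

```bash
python3 w.py w5
```

```text
12.725 [ 440.6 -123.8  151.9] [2.220e+00 2.221e+00 1.000e-03] [-0.35 -0.3   1.76  0.    1.67 -0.35] [ 0.5 -0.4  0.1] jaw 0.0 0.9974713809402744
[379.  39.] 4036 zt 62.5 [524.6 -13.3] [34.5 34.2] 2
[374. 190.] 3402 zt 25.6 [ 544.9 -130.4] [59.7 45.2] 90
[255. 188.] 2390 zt 43.2 [ 440.3 -124.1] [40.  39.6] 82
[436. 283.] 1115 zt 42.3 [ 608.5 -218.8] [37.1 13.9] 61
[ 97. 287.] 250 zt 21.1 [ 284.5 -230.1] [24.1 27.9] 44
[344. 332.] 1015 zt 43.9 [ 531.4 -277.3] [41.  16.1] 72
```

View pics/w5.png

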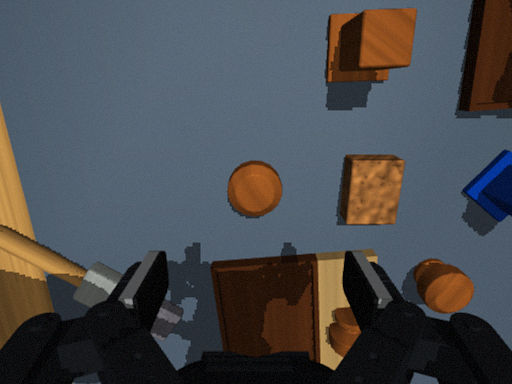

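The knob is centred under the gripper at (255,188).

Call:
play_rows(
  plan=[
    {"tx": 0,"ty": 0,"tz": -5,"twist": 0},
    {"tx": 0,"ty": 0,"tz": -9,"twist": 0},
    {"tx": 0,"ty": 0,"tz": -11.5,"twist": 0},
    {"tx": 0,"ty": 0,"tz": -12.5,"twist": 0},
    {"tx": 0,"ty": 0,"tz": -12.5,"twist": 0},
    {"tx": 0,"ty": 0,"tz": -12.5,"twist": 0},
  ],
  grip=1,
)

```text
t: 13.52
tool_pos: [440.9, -124.1, 27.7]
ee_rot: [2.22, 2.22, 0.001]
force: [-0.4, -0.1, 0.6]
grip_width: 0.998
```

Call:
play_rows(
  plan=[
    {"tx": 0,"ty": 0,"tz": 0,"twist": 0},
    {"tx": 0,"ty": 0,"tz": 0,"twist": 0},
    {"tx": 0,"ty": 0,"tz": 0,"twist": 0},
    {"tx": 0,"ty": 0,"tz": 0,"twist": 0},
    {"tx": 0,"ty": 0,"tz": 0,"twist": 0},
    {"tx": 0,"ty": 0,"tz": 0,"twist": 0},
    {"tx": 0,"ty": 0,"tz": 0,"twist": 0},
    {"tx": 0,"ty": 0,"tz": 0,"twist": 0},
  ],
  grip=0,
  squeeze=40,
)

```text
t: 14.52
tool_pos: [440.3, -124.1, 27.1]
ee_rot: [2.221, 2.22, 0.001]
force: [-0.5, -0.1, 4.9]
grip_width: 0.521
```

Call:
play_rows(
  plan=[
    {"tx": 0,"ty": 0,"tz": 5,"twist": 0},
    {"tx": 0,"ty": 0,"tz": 9,"twist": 0},
    {"tx": 0.3,"ty": -3,"tz": 10,"twist": 0},
    {"tx": 0.8,"ty": -8,"tz": 10,"twist": 0},
    {"tx": 1.4,"ty": -14,"tz": 10,"twist": 0},
    {"tx": 1.9,"ty": -19,"tz": 10,"twist": 0},
    {"tx": 1.9,"ty": -20,"tz": 9,"twist": 0},
    {"tx": 1.9,"ty": -20,"tz": 8,"twist": 0},
    {"tx": 1.9,"ty": -20,"tz": 5,"twist": 0},
    {"tx": 1.9,"ty": -20,"tz": 2.5,"twist": 0},
    {"tx": 1.9,"ty": -20,"tz": 1.2,"twist": 0},
    {"tx": 1.9,"ty": -20,"tz": 0.8,"twist": 0},
    {"tx": 1.9,"ty": -20,"tz": 0.55,"twist": 0},
    {"tx": 1.9,"ty": -20,"tz": 0.45,"twist": 0},
    {"tx": 1.9,"ty": -20,"tz": 0.45,"twist": 0},
  ],
)

```text
t: 16.4
tool_pos: [459.4, -324.1, 32.1]
ee_rot: [2.22, 2.22, 0.001]
force: [-2.4, 1.7, 5.1]
grip_width: 0.52
```

```bash
python3 w.py w6
```

```text
16.4 [ 459.4 -324.1   32.1] [2.22e+00 2.22e+00 1.00e-03] [-0.68  0.06  1.65  0.    1.43 -0.68] [-2.4  1.7  5.1] jaw 0.0 0.5200594349092017
[440. 180.] 9852 zt 47.2 [ 538.8 -279.2] [30.7 40.1] 5
[255. 292.] 20081 zt 73.9 [ 459.3 -324.3] [112.7  28.1] 0
```

View pics/w6.png

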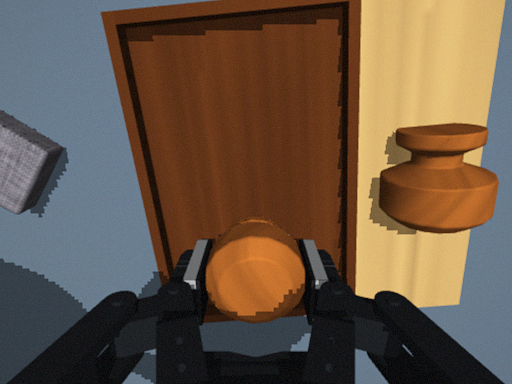

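The knob sits on the tray floor in the −y slot at (255,275), and force is 5 N from contact. I'll release with a limited opening and go to the far knob.

Call:
play_rows(
  plan=[
    {"tx": 0,"ty": 0,"tz": 0,"twist": 0},
    {"tx": 0,"ty": 0,"tz": 0,"twist": 0},
    {"tx": 0,"ty": 0,"tz": 0,"twist": 0},
    {"tx": 0,"ty": 0,"tz": 0,"twist": 0},
    {"tx": 0,"ty": 0,"tz": 1,"twist": 0},
    {"tx": 0,"ty": 0,"tz": 5,"twist": 0},
    {"tx": 0,"ty": 0,"tz": 10,"twist": 0},
  ],
  grip=0.7,
)

```text
t: 17.32
tool_pos: [458.3, -323.4, 131.3]
ee_rot: [-2.22, -2.22, 0.0]
force: [-0.7, -1.0, 0.1]
grip_width: 0.701
```

Call:
play_rows(
  plan=[
    {"tx": 0,"ty": 0,"tz": 2,"twist": 0},
    {"tx": 4,"ty": 2,"tz": 2,"twist": 0},
    {"tx": 9,"ty": 5,"tz": 2,"twist": 0},
    {"tx": 14,"ty": 8,"tz": 2,"twist": 0},
    {"tx": 16.5,"ty": 9.8,"tz": 2,"twist": 0},
    {"tx": 16.5,"ty": 9.8,"tz": 2,"twist": 0},
    {"tx": 16.5,"ty": 9.8,"tz": 2,"twist": 0},
  ],
  grip=1,
)

```text
t: 18.2
tool_pos: [623.3, -226.3, 150.3]
ee_rot: [-2.221, -2.221, 0.001]
force: [-0.7, -0.3, -0.2]
grip_width: 0.998
```

```bash
python3 w.py w7
```

```text
18.2 [ 623.3 -226.3  150.3] [-2.221e+00 -2.221e+00  1.000e-03] [-0.4   0.26  1.21 -0.    1.67 -0.4 ] [-0.7 -0.3 -0.2] jaw -0.0 0.9984668286547188
[153.  64.] 4998 zt 25.8 [ 545.3 -130.6] [59.  45.9] 90
[327.  64.] 3338 zt 62.6 [ 672. -131.] [34.4 34. ] 52
[493. 149.] 4294 zt 63.7 [ 805.1 -209.5] [ 4.2 42.2] 4
[255. 188.] 2440 zt 43.3 [ 623.2 -225.5] [40.5 40.2] 36
[165. 241.] 1734 zt 44.9 [ 544.2 -277.2] [35.9 38.1] 65
[ 81. 287.] 2037 zt 48.7 [ 464.9 -321.5] [30.  39.9] 30
```

View pics/w7.png

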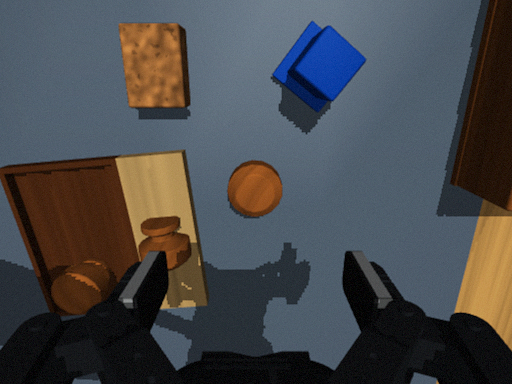

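The first knob stands in the tray at (82,287), with its top at 49 mm. The target knob is at (255,188). The ledge edge is near the left finger, so I'll descend with the opening at 0.8.

Call:
play_rows(
  plan=[
    {"tx": -0.05,"ty": 0.03,"tz": -5,"twist": 0},
    {"tx": -0.05,"ty": 0.03,"tz": -9,"twist": 0},
    {"tx": -0.05,"ty": 0.03,"tz": -11.5,"twist": 0},
    {"tx": -0.05,"ty": 0.03,"tz": -12.5,"twist": 0},
    {"tx": -0.05,"ty": 0.03,"tz": -12.5,"twist": 0},
    {"tx": -0.05,"ty": 0.03,"tz": -12.5,"twist": 0},
  ],
  grip=0.8,
)

```text
t: 19.0
tool_pos: [624.1, -226.3, 27.9]
ee_rot: [2.22, 2.219, 0.002]
force: [-0.6, 1.4, 0.9]
grip_width: 0.8
```

Call:
play_rows(
  plan=[
    {"tx": 0,"ty": 0,"tz": 0,"twist": 0},
    {"tx": 0,"ty": 0,"tz": 0,"twist": 0},
    {"tx": 0,"ty": 0,"tz": 0,"twist": 0},
    {"tx": 0,"ty": 0,"tz": 0,"twist": 0},
    {"tx": 0,"ty": 0,"tz": 0,"twist": 0},
    {"tx": 0,"ty": 0,"tz": 0,"twist": 0},
    {"tx": 0,"ty": 0,"tz": 0,"twist": 0},
  ],
  grip=0,
  squeeze=40,
)

```text
t: 19.88
tool_pos: [624.2, -225.9, 27.5]
ee_rot: [2.22, 2.22, 0.001]
force: [-1.1, 0.2, 5.8]
grip_width: 0.524
```

Call:
play_rows(
  plan=[
    {"tx": 0,"ty": 0,"tz": 5,"twist": 0},
    {"tx": 0,"ty": 0,"tz": 9,"twist": 0},
    {"tx": -3,"ty": -0.5,"tz": 10,"twist": 0},
    {"tx": -8,"ty": -1,"tz": 10,"twist": 0},
    {"tx": -13,"ty": -2,"tz": 10,"twist": 0},
    {"tx": -16.5,"ty": -2.4,"tz": 10,"twist": 0},
    {"tx": -17.05,"ty": -2.45,"tz": 9,"twist": 0},
    {"tx": -17.05,"ty": -2.45,"tz": 8,"twist": 0},
    {"tx": -17.05,"ty": -2.45,"tz": 5,"twist": 0},
    {"tx": -17.05,"ty": -2.45,"tz": 2.5,"twist": 0},
    {"tx": -17.05,"ty": -2.45,"tz": 1.2,"twist": 0},
    {"tx": -17.05,"ty": -2.45,"tz": 0.8,"twist": 0},
    {"tx": -17.05,"ty": -2.45,"tz": 0.55,"twist": 0},
    {"tx": -17.05,"ty": -2.45,"tz": 0.45,"twist": 0},
    {"tx": -17.05,"ty": -2.45,"tz": 0.45,"twist": 0},
  ],
)

```text
t: 21.75
tool_pos: [453.9, -250.5, 32.5]
ee_rot: [2.219, 2.22, 0.001]
force: [-2.0, 2.6, 6.3]
grip_width: 0.518
```

```bash
python3 w.py w8
```

```text
21.75 [ 453.9 -250.5   32.5] [2.219e+00 2.220e+00 1.000e-03] [-0.57 -0.06  1.77  0.    1.43 -0.57] [-2.   2.6  6.3] jaw 0.0 0.5182104541007652
[469.  34.] 5701 zt 25.6 [ 540.6 -148.8] [23.9 37.3] 90
[282. 293.] 23347 zt 73.9 [ 453.9 -251. ] [ 28.2 112.8] 90
[263. 349.] 472 zt 32.2 [ 459.6 -303.2] [26.8  5.7] 2
```

View pics/w8.png

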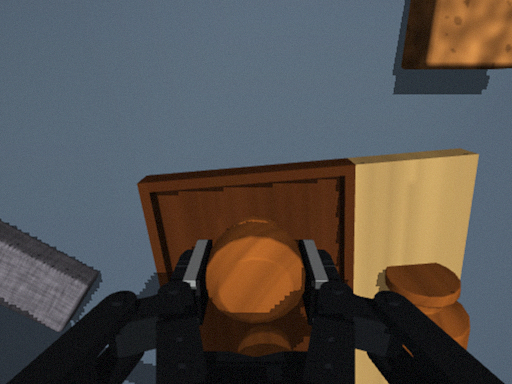

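The second knob rests on the tray floor in the +y slot at (255,270). I'll release it and go to the foot.

Call:
play_rows(
  plan=[
    {"tx": 0,"ty": 0,"tz": 0,"twist": 0},
    {"tx": 0,"ty": 0,"tz": 0,"twist": 0},
    {"tx": 0,"ty": 0,"tz": 0,"twist": 0},
    {"tx": 0,"ty": 0,"tz": 0,"twist": 0},
    {"tx": 0,"ty": 0,"tz": 1,"twist": 0},
    {"tx": 0,"ty": 0,"tz": 5,"twist": 0},
    {"tx": 0,"ty": 0,"tz": 10,"twist": 0},
    {"tx": 0,"ty": 0,"tz": 13,"twist": 0},
  ],
  grip=0.7,
)

```text
t: 22.8
tool_pos: [453.5, -250.5, 164.2]
ee_rot: [2.218, 2.219, 0.001]
force: [0.3, -0.6, 0.6]
grip_width: 0.7
```

Call:
play_rows(
  plan=[
    {"tx": 1.5,"ty": 5,"tz": 0,"twist": 0},
    {"tx": 3,"ty": 10,"tz": 0,"twist": 0},
    {"tx": 5,"ty": 16,"tz": 0,"twist": 0},
    {"tx": 6.5,"ty": 21,"tz": 0,"twist": 0},
    {"tx": 7.15,"ty": 23.7,"tz": 0,"twist": 0},
    {"tx": 7.15,"ty": 23.7,"tz": 0,"twist": 0},
    {"tx": 7.15,"ty": 23.7,"tz": 0,"twist": 0},
  ],
  grip=1,
)

```text
t: 23.68
tool_pos: [524.3, -13.7, 160.7]
ee_rot: [2.221, 2.221, -0.0]
force: [-0.5, -0.7, -0.7]
grip_width: 0.997
```

```bash
python3 w.py w9
```

```text
23.675 [524.3 -13.7 160.7] [ 2.221  2.221 -0.   ] [-0.09 -0.11  1.59 -0.    1.67 -0.09] [-0.5 -0.7 -0.7] jaw -0.0 0.9974879245236546
[156.  19.] 3061 zt 58.6 [452.4 110.2] [47.5 21.4] 0
[282.  17.] 2229 zt 22.7 [545.5 115. ] [54.4 27.3] 0
[445.  98.] 3616 zt 69.6 [660.6  58.9] [38.  37.2] 18
[256. 189.] 2266 zt 62.5 [524.8 -12.7] [33.5 33.8] 1
[432. 195.] 2885 zt 69.5 [666.3 -15.3] [37.1 37.8] 45
[276. 290.] 2260 zt 25.7 [ 545.6 -129.8] [60.2 44.7] 90
[415. 294.] 894 zt 62.3 [ 675.9 -119.4] [ 9.8 30. ] 53
```

View pics/w9.png

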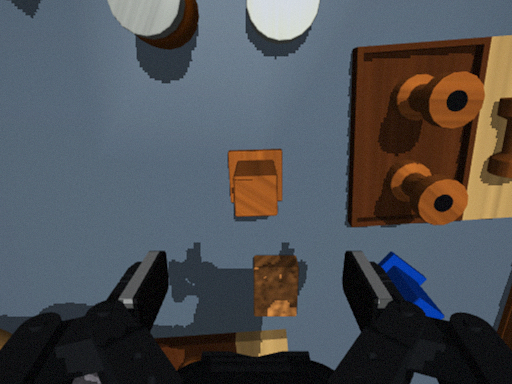

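Both bobbins stand upright in their tray at (457,100) and (443,203). The foot is centred under the gripper at (256,190), with yaw about 1°.

Call:
play_rows(
  plan=[
    {"tx": 0.03,"ty": 0.02,"tz": -5,"twist": 0},
    {"tx": 0.03,"ty": 0.02,"tz": -9,"twist": 0},
    {"tx": 0.03,"ty": 0.02,"tz": -11.8,"twist": 0},
    {"tx": 0.03,"ty": 0.02,"tz": -11.8,"twist": 0},
    {"tx": 0.03,"ty": 0.02,"tz": -11.8,"twist": 0},
  ],
  grip=1,
)

```text
t: 24.35
tool_pos: [525.4, -13.7, 43.9]
ee_rot: [2.222, 2.219, 0.002]
force: [-0.3, -1.0, -0.6]
grip_width: 0.997
```

Call:
play_rows(
  plan=[
    {"tx": 0,"ty": 0,"tz": 0,"twist": 0},
    {"tx": 0,"ty": 0,"tz": 0,"twist": 0},
    {"tx": 0,"ty": 0,"tz": 0,"twist": 0},
    {"tx": 0,"ty": 0,"tz": 0,"twist": 0},
    {"tx": 0,"ty": 0,"tz": 0,"twist": 0},
    {"tx": 0,"ty": 0,"tz": 0,"twist": 0},
    {"tx": 0,"ty": 0,"tz": 0,"twist": 0},
    {"tx": 0,"ty": 0,"tz": 0,"twist": 0},
  ],
  grip=0,
  squeeze=50,
)

```text
t: 25.35
tool_pos: [525.2, -12.9, 43.2]
ee_rot: [2.221, 2.221, 0.002]
force: [1.5, 1.0, 5.7]
grip_width: 0.395
```

Call:
play_rows(
  plan=[
    {"tx": 0,"ty": 0,"tz": 5,"twist": 0},
    {"tx": 0,"ty": 0,"tz": 10,"twist": 0},
    {"tx": -0.3,"ty": 2,"tz": 12,"twist": 0},
    {"tx": -1.3,"ty": 7,"tz": 12,"twist": -0.03},
    {"tx": -2.7,"ty": 12.5,"tz": 12,"twist": -0.06},
    {"tx": -4,"ty": 18,"tz": 12,"twist": -0.08},
    {"tx": -5.3,"ty": 23.5,"tz": 12,"twist": -0.08},
    {"tx": -6.3,"ty": 27,"tz": 12,"twist": -0.08},
    {"tx": -6.3,"ty": 27.7,"tz": 12,"twist": -0.08},
    {"tx": -6.3,"ty": 27.7,"tz": 9,"twist": -0.08},
    {"tx": -6.3,"ty": 27.7,"tz": 5,"twist": -0.08},
    {"tx": -6.3,"ty": 27.7,"tz": 2.5,"twist": -0.08},
    {"tx": -6.3,"ty": 27.7,"tz": 1.2,"twist": -0.08},
    {"tx": -6.3,"ty": 27.7,"tz": 0.8,"twist": -0.08},
    {"tx": -6.3,"ty": 27.7,"tz": 0.55,"twist": -0.08},
    {"tx": -6.3,"ty": 27.7,"tz": 0.45,"twist": -0.08},
    {"tx": -6.3,"ty": 27.7,"tz": 0.45,"twist": -0.08},
  ],
)

```text
t: 27.48
tool_pos: [462.4, 264.3, 48.2]
ee_rot: [2.308, 2.13, 0.003]
force: [-0.3, -1.9, 4.0]
grip_width: 0.393
```

```bash
python3 w.py w10
```

```text
27.475 [462.4 264.3  48.2] [2.308 2.13  0.003] [ 0.46 -0.04  1.72 -0.    1.46  0.54] [-0.3 -1.9  4. ] jaw -4.6 0.39257945930296834
[429. 180.] 12963 zt 49.9 [548.4 320.4] [ 8.1 48.8] 85
[255. 272.] 11383 zt 69.4 [462.4 264.2] [34.8 60.5] 85
```

View pics/w10.png

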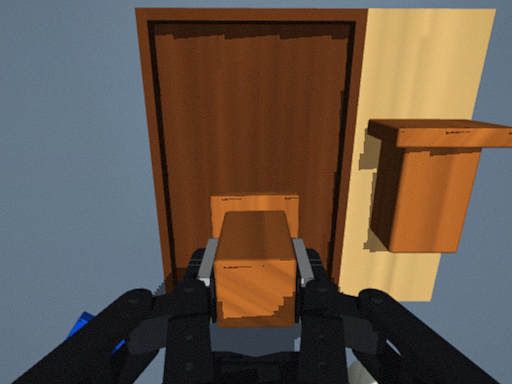

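The foot is inside the foot tray at (256,260), square to it and touching the floor. I'll release it, rise and back off toward the start side.

Call:
play_rows(
  plan=[
    {"tx": 0,"ty": 0,"tz": 0,"twist": 0},
    {"tx": 0,"ty": 0,"tz": 0,"twist": 0},
    {"tx": 0,"ty": 0,"tz": 0,"twist": 0},
    {"tx": 0,"ty": 0,"tz": 0,"twist": 0},
    {"tx": 0,"ty": 0,"tz": 1,"twist": 0},
    {"tx": 0,"ty": 0,"tz": 5,"twist": 0},
    {"tx": 0,"ty": 0,"tz": 10,"twist": 0},
    {"tx": 0,"ty": 0,"tz": 16,"twist": 0},
    {"tx": -3,"ty": 5,"tz": 20,"twist": 0.2},
    {"tx": -8,"ty": 10,"tz": 20,"twist": 0.4},
    {"tx": -13,"ty": 15,"tz": 20,"twist": 0.6},
    {"tx": -18,"ty": 20,"tz": 20,"twist": 0.8},
    {"tx": -22,"ty": 25,"tz": 20,"twist": 1.0},
    {"tx": -24,"ty": 29,"tz": 20,"twist": 1.1},
    {"tx": -24,"ty": 29,"tz": 20,"twist": 1.1},
    {"tx": -24,"ty": 29,"tz": 20,"twist": 1.1},
  ],
  grip=0.8,
)

```text
t: 29.52
tool_pos: [221.4, 554.3, 246.9]
ee_rot: [0.854, 3.023, -0.001]
force: [0.3, -1.2, 0.4]
grip_width: 0.801
```

```bash
python3 - <<'E'
from h import *
from workcell import robot,viewer
print(robot.sense()["t"],robot.sense()["force"])
for n in("top","scene"):
    d=viewer.snapshot(n);cv2.imwrite(f"pics/{n}F.png",d["color"]);P=cloud(d)
    ok=(P[...,0]>200)&(P[...,0]<760)&(abs(P[...,1])<380)
    k,l,st,c=cv2.connectedComponentsWithStats((ok&(P[...,2]>20)).astype(np.uint8))
    for i in range(1,k):
        if st[i,4]<60: continue
        q=P[l==i];zt=np.percentile(q[:,2],95);t=q[q[:,2]>zt-5];r=cv2.minAreaRect(t[:,:2].astype(np.float32))
        print(n,c[i].round(),"zt",zt.round(1),np.round(r[0],1),np.round(r[1],1),round(r[2]))
E
```

```text
29.525 [ 0.2659781  -1.1740443   0.44659887]
top [245. 100.] zt 43.9 [746.2  28.8] [25.6 62.1] 1
top [171. 104.] zt 63.7 [730.7 190.7] [34.5 31.7] 6
top [317. 131.] zt 63.7 [ 671.9 -130.4] [34.  34.4] 52
top [265. 132.] zt 71.0 [666.2 -15. ] [35.6 36.7] 23
top [230. 134.] zt 71.0 [660.3  59.8] [36.2 35.8] 90
top [121. 187.] zt 50.2 [549.3 317.5] [13.5 50.5] 85
top [198. 189.] zt 24.6 [545.2 130.5] [53.7 53.1] 1
top [317. 190.] zt 27.3 [ 545.1 -129.6] [42.8 59.5] 0
top [386. 192.] zt 48.3 [ 539.2 -287.5] [28.2 21.1] 6
top [133. 226.] zt 69.0 [462.3 263. ] [33.2 33.5] 89
top [408. 229.] zt 48.9 [ 458.3 -323.5] [38.4 38.5] 43
top [199. 231.] zt 60.0 [451.9 123.9] [46.3 45.9] 57
top [374. 231.] zt 49.2 [ 453.9 -250.4] [39.7 37.8] 18
top [173. 283.] zt 63.9 [344.2 175.6] [33.5 33.1] 49
top [372. 310.] zt 22.3 [ 288.3 -240.6] [33.8 27.4] 43
scene [279. 135.] zt 68.3 [462.  263.1] [35.8 37.1] 1
scene [228. 138.] zt 64.4 [345.9 175.3] [35.6 36.3] 58
scene [312. 141.] zt 50.1 [557.4 303.1] [45.2 64.3] 28
scene [250. 160.] zt 61.2 [451.2 123.9] [43.5 49. ] 45
scene [280. 176.] zt 25.8 [543.7 129.3] [55.7 54.1] 80
scene [357. 182.] zt 64.4 [731.8 189.1] [32.  34.2] 6
scene [301. 210.] zt 72.1 [662.7  21. ] [ 37.1 115.4] 4
scene [334. 225.] zt 45.2 [747.1  27.9] [25.7 69.2] 0
scene [108. 223.] zt 23.3 [ 279.5 -237.7] [39.1 49.9] 58
scene [223. 237.] zt 28.5 [ 545.6 -130.3] [46.9 61.2] 0
scene [271. 254.] zt 64.4 [ 670.5 -131.1] [35.3 35.9] 55
scene [157. 251.] zt 49.3 [ 455.4 -251.7] [37.3 38.3] 42
scene [136. 275.] zt 50.0 [ 459.7 -324.6] [39.  36.8] 35
scene [179. 279.] zt 48.9 [ 538.4 -288.4] [21.2 28.4] 77
```

View pics/topF.png

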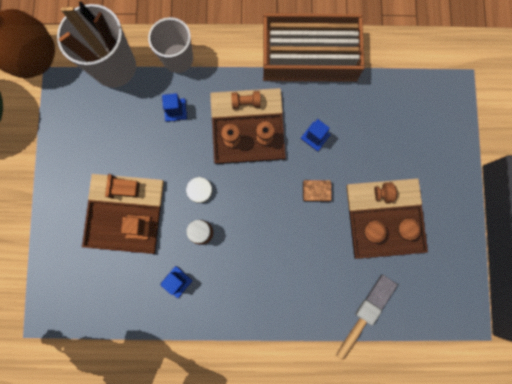

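View pics/sceneF.png

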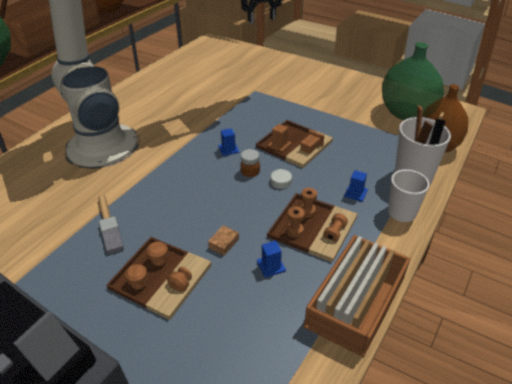

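All five parts stand in their trays. In the top view the bobbins are at (230,134) and (265,132), the knobs at (374,231) and (408,229), and the foot at (133,226). The jar at (199,231) and the blue feet have not moved.

```bash
python3 -c "
from workcell import robot
print(robot.finish_job())"
```

```text
the job is handed in; nothing more can be done
None
```

I sorted all five parts and handed the job in at about 29.6 s, well under the 106 s limit. I went bobbins first, then knobs, then the foot, and each part stands upright on the floor of its matching tray.

- **Part heights:** The last top view put the part tops about 5 mm (the tray floor) above their height on the counter, which fits each one standing level. Bobbins read 71 mm, knobs 49 mm and the foot 69 mm.
- **Positions:** The top and scene views agree on where the knobs and the foot are to within about 2 mm. The scene view merged the two bobbins into one blob, so their separate positions come from the top and wrist views.
- **Left alone:** The jar, tin, cork and blue feet read within about 2 mm of their starting positions, which is within the calibration. The brush gave no clean position measurement, but it looks unmoved in the pictures.
- **Forces and failures:** The highest force reported at the end of any move was about 7 N, and the gripper is clear of everything. None of the last checks failed. Two move calls were refused early on for missing keys, and neither moved the arm.

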